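# Shut the kettle's lid until it catches, then start it

## Task

The electric kettle has just been filled and stands open on its power base: push its sprung lid down with the fingertips until the catch snaps over it and it stays shut, and only then press the orange start key on the base fully down, let it spring back, and withdraw. Be gentle, do not press the grey minus and plus keys, and do not lift the kettle, push it off its base, or disturb the mugs, the tea canister and the teaspoon.

Things in the scene. Friction and masses are not known exactly. Their poses are not given: they have to be found in the camera images.
- kettle_base: Black power base, fixed to the worktop. Round dish 170 mm across, 18 mm high, floor 10 mm up, leaving the kettle's foot about 5 mm of play all round. On its -x side a flat key panel, 22 mm high, 150 mm along y, 83 to 183 mm from the dish centre, with a dark window and three round keys in a row along y. Origin: underside, dish centre; z up.
- kettle: Pale grey-green electric kettle, filled (about 1.4 kg), loose in the base's dish. Body 138 mm across at the foot, 114 mm at the rim, 165 mm above its underside. Origin: centre of its underside; z up. Dark handle and lid hinge on its -y side, conical spout and lid catch on its +y side; it may stand turned in the dish by up to 0.7 rad.
- lid_hinge (a point): Point on the lid's hinge axis, 62 mm from the kettle's axis on its -y side, 170 mm above its underside. Turns with the lid: x along the hinge, y across the lid towards its free edge, z out of its upper face. Lid shut: axes as the kettle's. Opening turns the lid about +x.
- lid_press (a point): Where the lid is best pushed: on its upper face, 85 mm from the hinge axis along the lid, 5 mm out from the plane through the hinge; moves with the lid. The lid is a dark, nearly flat disc, 112 mm across, 8 mm thick, with a steel dot in the middle; its free edge is 118 mm from the hinge, with a steel tongue that goes under the catch.
- kettle_lid (a joint): Lid angle in rad: 0 shut, 0.95 fully open (free edge up, leaning back to the handle). A weak spring (about 1 N at the lid's middle) holds it open and lifts it again if it has not caught. Below about 0.15 the tongue meets the sprung catch, which takes a few N more and snaps over it near 0; the lid then stays at 0 to 0.03. Stop at -0.01.
- catch_top (a point): Top of the sprung steel catch in its dark block (26 mm wide) on the kettle's rim, 70 mm from the kettle's axis on its +y side, 183 mm above its underside. Catch and block reach from 58 to 81 mm from the axis. The catch slides 6 mm outwards by itself as the lid's tongue passes.
- handle_top (a point): Top of the kettle's dark D-shaped handle, 104 mm from the kettle's axis on its -y side; the handle reaches 121 mm out, 20 mm thick, and 170 mm above the kettle's underside.
- spout_tip (a point): Mouth of the conical spout, 108 mm from the kettle's axis on its +y side, 146 mm above its underside, 21 mm across.
- start_key_top (a point): Centre of the top of the orange start key (middle of the row, 29 mm across, white power symbol) when up: 31 mm above the worktop, 145 mm from the dish centre on the base's -x side. It goes down with the key.
- start_key (a joint): How far the start key is pressed, in m: 0 up, 0.005 fully down. Spring key: 1 N to start, 3.5 N fully down, 9 mm proud of the panel when up; it springs back when let go.
- minus_key_top (a point): Centre of the top of the grey minus key (24 mm across, white bar), 44 mm to the base's +y side of the start key.
- minus_key (a joint): How far the minus key is pressed, in m: 0 up, 0.005 fully down.
- plus_key_top (a point): Centre of the top of the grey plus key (24 mm across, white cross), 44 mm to the base's -y side of the start key.
- plus_key (a joint): How far the plus key is pressed, in m: 0 up, 0.005 fully down.
- green_mug: Mug, green above and cream below, 86x121x99 mm with its handle. Origin: underside. Stands near the kettle; leave it alone.
- white_mug: White mug with a red line, 82x112x94 mm with its handle. Origin: underside. Stands near the kettle; leave it alone.
- tea_canister: Cream lidded tea canister, 87 mm across, 120 mm high. Origin: underside. Stands near the kettle; leave it alone.
- teaspoon: Steel teaspoon, 138x28x12 mm, lying beside the key panel. Origin: underside. Leave it alone.

How it is judged:
By the outcome, as a careful person would: the job done as asked, in the order asked, and still so for the second after the job is handed in, with the robot touching nothing.
It also fails if it takes over 48 s, if anything falls off the work surface, if the arm or the gripper's body presses on something with over 40 N, if the wrist force passes 120 N, or if a joint passes its speed limit or range.

## Robot

A 6-joint arm with a two-finger parallel gripper is mounted at the origin on a cart in front of the work surface, level with it; the furniture and walls round the work are solid. World frame = base frame: x ahead of the robot, y to its left, z up, the work surface at z = 0. Lengths are in mm, angles in rad, forces in N, time in s.
With the tool pointing down it reaches from about 275 to 1000 mm from the base axis. Payload 8.4 kg.
Tool frame: the origin (TCP) lies on the centre line of the jaws, within the pads' length; the fingertips stand 25 mm ahead of it and the grasp point (between the pads) lies 6 mm ahead of it; z points along the fingers, y is the line along which they close (so a half turn about z gives the same grasp; the last joint's range is limited). The gripper opens to 85 mm and grips with 20 to 120 N. Pads are 22 mm wide; open, the fingers measure 114 mm over their backs; the gripper's body (76 mm by 85 mm) begins 54 mm behind the grasp point. The pads swing forward as they close: fully open they stand 13 mm farther back than shut.
Start: joints at [-1.252, 0.353, 1.633, -0, 1.155, -0.002], TCP at [197.077, -593.118, 256.281] pointing down, gripper open.
Joint ranges: [-2.63, 2.63], [-0.92, 2.1], [0.06, 2.66], [-1.3, 4.44], [0, 2.69], [-3.02, 3.02]. Speed limits (rad/s): [2.22, 2.22, 2.79, 3.14, 3.14, 3.14].

## Interface

Orientations are given as [roll, pitch, yaw] about the fixed x, y, z axes, in that order (R = Rz(yaw) Ry(pitch) Rx(roll)).
In Python, from rig import r gives the robot as it stands.
- The arm moves only by the shell command python3 -m jog 'ROWS' [FORCE]. ROWS is JSON, a list of rows, each a list of 3 entries, a list of its own where there are three numbers: the turn, a rotation vector about the tool's x, y, z in rad, then the shift along the tool's x, y, z in m, then the opening, from -1 (shut) to 1 (fully open). In form: [[[rx, ry, rz], [x, y, z], gripper], ...]. A call has 1 to 12 rows; each row shifts and turns the commanded pose from where the row before left it, along the tool's axes as they then stand; what a row does not reach is not made up. A row lasts 1/10 s, in which the tool goes at most 50 mm and 8.59 degrees, less where a joint would pass 70% of its speed; a pose out of reach is approached as far as the arm can. A call with a gripper value outside its range is refused whole. The fingers move at their own pace and stop on an object; FORCE is the grip in N (left out, the last holds). Time passes only in rows, so rows that do not move let the fingers close. It gives the time, the measured TCP pose, the force, the opening and the grip force at its end, in the units of the state.
- r.sense(): the state, without advancing time (a new reading comes with each control period).
- r.grab_frame(name): name is "scene" or "top" or "wrist"; returns the picture (400x640x3 uint8, red, green, blue); there is no depth.
- r.camera_params(name): a dict with "fx", "fy", "cx", "cy" (pixels), "rvec" (rotation vector, rad) and "tvec" (3), from world to camera coordinates, as OpenCV has them; the wrist camera has in their place "hand_eye" (4x4, takes a point from camera to tool coordinates, whose origin is the TCP and whose axes are the flange's). Camera axes: x right, y down, z forward; pixel columns grow to the right and rows downward; lengths in mm; the calibration is good to about 2 mm. A picture is of the moment at which its call begins: read the wrist's pose just before it. camera_params takes no time and is no camera call.
- r.sign_off(): hands the job in; it is judged then, once.
The state is a dict: "clock": time; "qpos": joint angles; "qvel": joint speeds; "joint_efforts": joint torques, N m; "eef_pos": TCP position; "tcp_rot": TCP orientation; "contact_force": force on the tool from outside, world axes, zero at the start; "wrist_torque": the same for the moment, N m; "opening": opening from 0.0 (shut) to 1.0 (fully open); "grasp_force": force on a finger pad.
Only numpy, scipy, OpenCV 4.12 (cv2) and the standard library are available. Lean on these libraries where they do the work, as an engineer would, in place of code of your own. Each camera call takes 0.05 s, during which the arm holds its last target. There are 200 camera calls.

## Working session

There is one attempt and no reset: what is moved stays moved. The work goes in short steps, Python scripts to look and compute and a shell command to move; the robot and the scene stay as the last step left them, time stands still between calls to the robot, and variables do not carry over. Pictures are saved under pics/ and viewed, at most 10 in all, crops included, and the job is handed in when it is done.

```bash
mkdir -p pics; python3 - <<'E'
from rig import r
import cv2
s=r.sense();print(s)
for n in("scene","top"):
    cv2.imwrite(f"pics/{n}0.png",r.grab_frame(n)[:,:,::-1]);print(n,r.camera_params(n))
print(r.camera_params("wrist"))
E
```

```text
{'clock': 0.0, 'qpos': array([-1.25239538e+00,  3.53643188e-01,  1.63416598e+00,  2.08000587e-05,
        1.15521087e+00, -2.39655451e-03]), 'qvel': array([-6.23249344e-04, -6.97182298e-04,  1.59393406e-05, -8.68480376e-04,
        1.42468772e-04, -1.03746062e-03]), 'joint_efforts': array([ 2.03686413e-04, -6.05246830e+01, -3.42067766e+01, -4.51139840e-05,
        9.37761128e-03, -1.23111795e-05]), 'eef_pos': array([ 196.94004987, -592.67294204,  255.55113776]), 'tcp_rot': array([-3.14016532e+00, -2.24383028e-05,  3.20789078e-01]), 'contact_force': array([0.21296388, 0.81904355, 0.68065971]), 'wrist_torque': array([ 0.01218803, -0.00850476, -0.02668893]), 'grasp_force': 0.0, 'opening': 1.0015866871993804}
scene {'fx': 520.3194791712066, 'fy': 520.3194791712066, 'cx': 321.4827823460397, 'cy': 197.1802288154323, 'rvec': array([ 1.34763363, -2.29856973,  0.86546994]), 'tvec': array([397.22792449, 442.01181611, 754.33716141])}
top {'fx': 375.5983242025921, 'fy': 375.5983242025921, 'cx': 321.1082136363748, 'cy': 202.65171569081323, 'rvec': array([ 2.16021533, -2.1028173 ,  0.14782267]), 'tvec': array([ 92.67436533, 632.88508124, 889.33764949])}
{'fx': 318.76455966838773, 'fy': 318.76455966838773, 'cx': 321.1793661257685, 'cy': 200.9845894156173, 'hand_eye': array([[-4.89204985e-04, -9.48030583e-01, -3.18178841e-01,
         8.24744769e+01],
       [ 9.99999814e-01, -3.47702346e-04, -5.01518066e-04,
         1.06332712e+00],
       [ 3.64822935e-04, -3.18179027e-01,  9.48030576e-01,
        -1.18167081e+02],
       [ 0.00000000e+00,  0.00000000e+00,  0.00000000e+00,
         1.00000000e+00]])}
```

View pics/scene0.png

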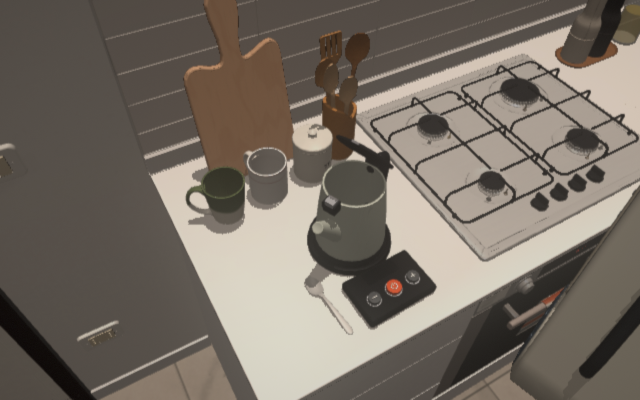

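View pics/top0.png

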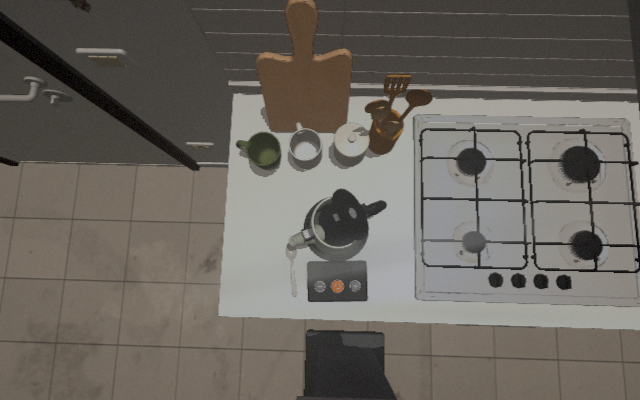

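The scene view shows the start key at (394,288), minus at (374,298), plus at (413,277), spout at (319,229), catch at (332,205) and handle tip at (385,160). The top view shows the start key at (337,286), spout at (296,241) and handle at (380,208). The open lid leans towards -y, and the kettle is turned about +0.37 rad.

```bash
cat >h.py <<'E'
import numpy as np,cv2
from rig import r
def cam(n):
    p=r.camera_params(n);K=np.array([[p['fx'],0,p['cx']],[0,p['fy'],p['cy']],[0,0,1]])
    return K,cv2.Rodrigues(np.array(p['rvec']))[0],np.array(p['tvec']).reshape(3,1)
def plane(n,uv,z):
    K,R,t=cam(n);d=R.T@np.linalg.inv(K)@np.array([*uv,1.]);c=(-R.T@t).ravel();return c+d*(z-c[2])/d[2]
def tri(a,b):
    P=[k@np.hstack([R,t]) for k,R,t in(cam('scene'),cam('top'))]
    X=cv2.triangulatePoints(P[0],P[1],np.array(a,float).reshape(2,1),np.array(b,float).reshape(2,1));return (X[:3]/X[3]).ravel()
def proj(n,X):
    K,R,t=cam(n);return cv2.projectPoints(np.array(X,float).reshape(-1,1,3),R,t,K,None)[0].reshape(-1,2)
E
python3 - <<'E'
from h import *
c={}
for n in('scene','top'):
    im=cv2.imread(f'pics/{n}0.png');h=cv2.cvtColor(im,cv2.COLOR_BGR2HSV)
    m=cv2.inRange(h,(0,140,120),(14,255,255))
    k,_,st,ce=cv2.connectedComponentsWithStats(m)
    w=[i for i in range(1,k) if st[i,4]>40];print(n,[(st[i],ce[i].round(1)) for i in w])
    ref=(394,288) if n=='scene' else (337,286)
    c[n]=min((ce[i] for i in w),key=lambda q:np.hypot(*(q-ref)))
print('key',tri(c['scene'],c['top']),plane('scene',c['scene'],31),plane('top',c['top'],31))
for s,t in(((374,298),(320,286)),((413,277),(355,286))): print(tri(s,t),plane('scene',s,29),plane('top',t,29))
print('spout',tri((319,229),(296,241)),'catch',tri((332,205),(307,233)))
a=cv2.imread('pics/scene0.png')[130:330,290:450];b=cv2.imread('pics/top0.png')[180:310,275:395]
cv2.imwrite('pics/c1.png',np.hstack([cv2.resize(a,(480,600),interpolation=cv2.INTER_CUBIC)[:, :400],cv2.resize(b,(400,433),interpolation=cv2.INTER_CUBIC) if 0 else cv2.copyMakeBorder(cv2.resize(b,(400,433),interpolation=cv2.INTER_CUBIC),0,167,0,0,0)]))
E
```

```text
scene [(array([387, 279,  15,  14, 145], dtype=int32), array([393.7, 285.9])), (array([543, 292,  17,  11,  57], dtype=int32), array([550.6, 297.9]))]
top [(array([332, 281,  11,  11,  56], dtype=int32), array([336.8, 286.2]))]
key [425.65267947  65.10732995  33.44603162] [426.57681096  63.80207215  31.        ] [425.80412914  65.41553511  31.        ]
[424.91191702 107.25672051  26.79870603] [424.05218361 108.25648197  29.        ] [424.85656304 106.97666466  29.        ]
[426.84482154  19.91326778  26.99224958] [425.76760345  20.64142912  29.        ] [427.37601436  20.56348214  29.        ]
spout [529.27140333 162.625057   146.4891963 ] catch [542.17397841 133.35257565 180.55805319]
```

View pics/c1.png

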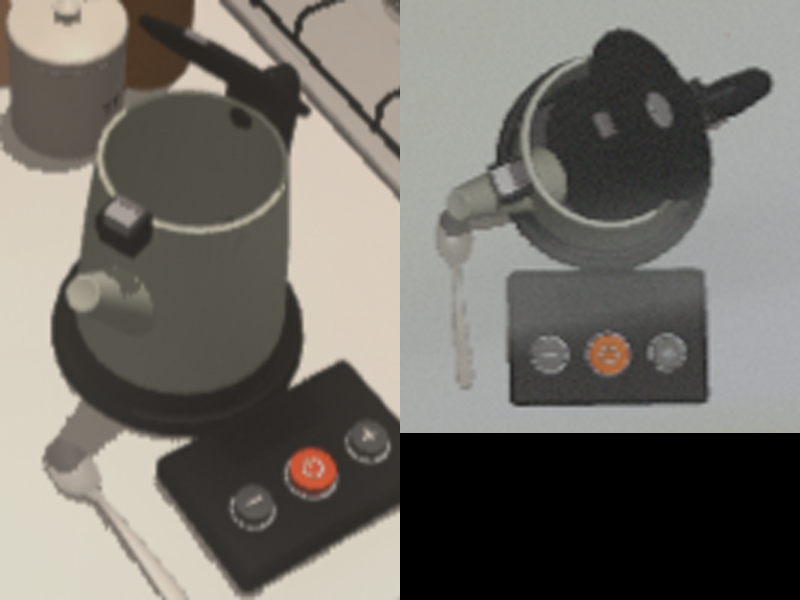

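The crops show the spout mouth at scene (317,228) and top (293,241.5). The steel catch is at scene (332,202.5) and top (307.5,233.5). The rim ellipse is centred near scene (354,184), and the lid's steel dot is at top (352,212.5).

```bash
python3 - <<'E'
from h import *
print('spout',tri((317.3,228.3),(293,241.5)),plane('scene',(317.3,228.3),156),plane('top',(293,241.5),156))
print('catch',tri((332,202.3),(307.4,233.4)),plane('scene',(332,202.3),193),plane('top',(307.4,233.4),193))
print('rim',plane('scene',(354.3,184),175))
key=np.array([425.6,65]);print('dish',key+145*np.array([1,.02]))
def pts(C,yaw,th):
    R=np.array([[np.cos(yaw),-np.sin(yaw),0],[np.sin(yaw),np.cos(yaw),0],[0,0,1]])
    L=lambda v:np.array([*C,10])+R@np.array(v,float)
    lid=lambda y,z:L([0,-62+y*np.cos(th)-z*np.sin(th),170+y*np.sin(th)+z*np.cos(th)])
    return dict(spout=L([0,108,146]),catch=L([0,70,183]),press=lid(85,5),edge=lid(118,5),dot=lid(60,5),rim=L([0,0,165]),handle=L([0,-104,170]))
for C in((570.5,68),):
  for yaw in(.36,.42):
    for k,v in pts(C,yaw,.95).items(): print(yaw,k,v.round(1),proj('scene',v).round(1),proj('top',v).round(1))
E
```

```text
spout [527.04600872 167.78859624 154.40664266] [526.49512721 168.95107351 156.        ] [526.08532285 166.5033207  156.        ]
catch [541.64550392 133.12284874 187.82823524] [537.59396873 135.08238597 193.        ] [541.88278461 133.6236318  193.        ]
rim [567.97522046  71.12252323 175.        ]
dish [570.6  67.9]
0.36 spout [532.5 169.1 156. ] [[315.5 225.9]] [[291.9 238.5]]
0.36 catch [545.8 133.5 193. ] [[330.3 198.7]] [[307.5 231.5]]
0.36 press [576.4  52.4 252. ] [[364.  145.8]] [[348.1 214.5]]
0.36 edge [569.6  70.4 278.9] [[358.2 139.9]] [[339.2 216.1]]
0.36 dot [581.5  38.8 231.7] [[368.2 150. ]] [[354.4 213.4]]
0.36 rim [570.5  68.  175. ] [[355.  182.4]] [[338.8 221.5]]
0.36 handle [607.1 -29.3 180. ] [[389.1 149.3]] [[384.6 205.5]]
0.42 spout [526.5 166.6 156. ] [[318.5 227.8]] [[293.  241.3]]
0.42 catch [542.  131.9 193. ] [[332.3 199.9]] [[308.2 233.4]]
0.42 press [577.3  52.8 252. ] [[363.5 145.5]] [[347.9 214.1]]
0.42 edge [569.5  70.3 278.9] [[358.3 140. ]] [[339.2 216.2]]
0.42 dot [583.2  39.5 231.7] [[367.3 149.5]] [[354.  212.6]]
0.42 rim [570.5  68.  175. ] [[355.  182.4]] [[338.8 221.5]]
0.42 handle [612.9 -27.  180. ] [[386.3 147.8]] [[383.5 202.8]]
```

```bash
python3 -m jog '[[[0,0,-0.139],[0,0,-0.014],-1],[[0,0,-0.139],[0,0,-0.014],-1],[[0,0,-0.139],[0,0,-0.014],-1],[[0,0,-0.139],[0,0,-0.014],-1],[[0,0,-0.139],[0,0,-0.014],-1],[[0,0,-0.139],[0,0,-0.014],-1],[[0,0,-0.139],[0,0,-0.014],-1],[[0,0,-0.139],[0,0,-0.014],-1],[[0,0,-0.139],[0,0,-0.014],-1],[[0,0,0],[0,0,0],-1]]' 30
```

```text
clock: 1.1
eef_pos: [197.3, -593.7, 383.9]
tcp_rot: [3.141, 0.003, 1.574]
contact_force: [-1.0, -0.1, -0.2]
opening: -0.003
grasp_force: 0.0
```

```bash
python3 -m jog '[[[0,0,0],[0.035,0.021,0],-1],[[0,0,0],[0.035,0.021,0],-1],[[0,0,0],[0.035,0.021,0],-1],[[0,0,0],[0.035,0.021,0],-1],[[0,0,0],[0.035,0.021,0],-1],[[0,0,0],[0.035,0.021,0],-1],[[0,0,0],[0.035,0.021,0],-1],[[0,0,0],[0.035,0.021,0],-1],[[0,0,0],[0.035,0.021,0],-1],[[0,0,0],[0.035,0.021,0],-1],[[0,0,0],[0.035,0.021,0],-1]]'
python3 -m jog '[[[0,0,0],[0.035,0.022,0],-1],[[0,0,0],[0.035,0.022,0],-1],[[0,0,0],[0.035,0.022,0],-1],[[0,0,0],[0.035,0.022,0],-1],[[0,0,0],[0.035,0.022,0],-1],[[0,0,0],[0.035,0.022,0],-1],[[0,0,0],[0.025,0.022,0],-1],[[0,0,0],[0,0,0],-1],[[0,0,0],[0,0,0],-1]]'
python3 - <<'E'
from h import *
cv2.imwrite('pics/s1.png',r.grab_frame('scene')[:,:,::-1][60:300,240:520].repeat(2,0).repeat(2,1))
E
```

```text
clock: 2.2
eef_pos: [427.9, -206.2, 381.4]
tcp_rot: [-3.141, -0.0, 1.567]
contact_force: [1.6, -0.4, -0.1]
opening: 0.002
grasp_force: 0.0
clock: 3.1
eef_pos: [581.1, 27.6, 380.9]
tcp_rot: [-3.139, 0.0, 1.57]
contact_force: [-0.3, -0.7, 0.4]
opening: 0.001
grasp_force: 0.0
```

View pics/s1.png

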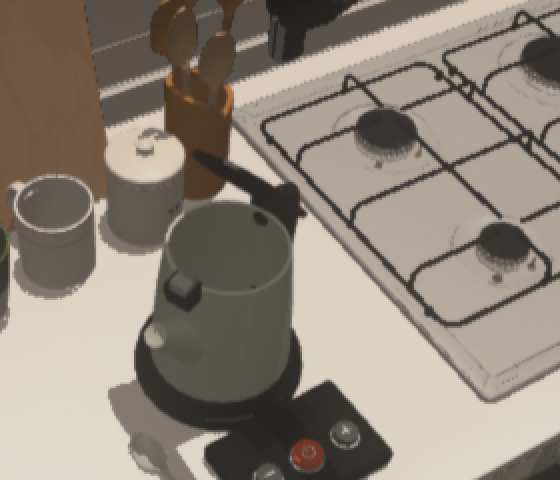

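```bash
python3 -m jog '[[[0,0,0],[0.008,0,0.02],-1],[[0,0,0],[0.008,0,0.03],-1],[[0,0,0],[0,0,0.02],-1],[[0,0,0],[0,0,0.01],-1],[[0,0,0],[0,0,0],-1],[[0,0,0],[0,0,0.01],-1],[[0,0,0],[0,0,0.005],-1],[[0,0,0],[0,0,0],-1]]'
```

```text
clock: 3.95
eef_pos: [581.2, 43.1, 287.0]
tcp_rot: [-3.141, 0.0, 1.571]
contact_force: [0.9, -0.4, 0.2]
opening: -0.0
grasp_force: 0.0
```

```bash
python3 -m jog '[[[0,0,0],[0,0,0.005],-1],[[0,0,0],[0,0,0.005],-1],[[0,0,0],[0.005,-0.0023,0.004],-1],[[0,0,0],[0.005,-0.0023,0.004],-1],[[0,0,0],[0.005,-0.0023,0.004],-1],[[0,0,0],[0.0035,-0.0015,0.0045],-1],[[0,0,0],[0.0035,-0.0015,0.0045],-1],[[0,0,0],[0.0035,-0.0015,0.0045],-1],[[0,0,0],[0,0,0],-1]]'
python3 - <<'E'
from h import *
cv2.imwrite('pics/s2.png',r.grab_frame('scene')[:,:,::-1][60:300,240:520].repeat(2,0).repeat(2,1))
E
```

```text
clock: 4.85
eef_pos: [569.5, 69.2, 251.0]
tcp_rot: [-3.141, -0.0, 1.572]
contact_force: [-0.5, 0.3, -0.1]
opening: -0.002
grasp_force: 0.2
```

View pics/s2.png

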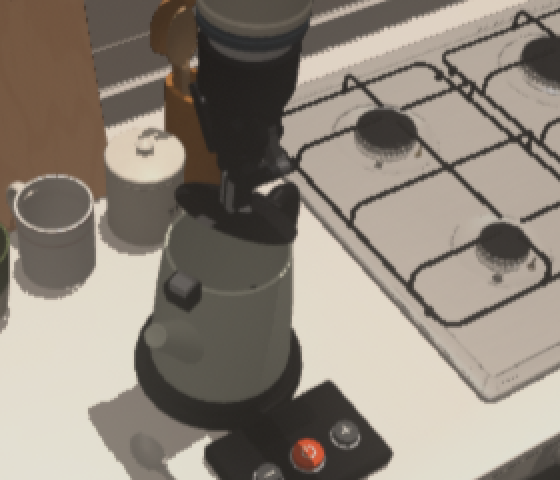

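The fingertips rest on the lid, which is now about half closed (lid edge near crop (185,195)), and the kettle is still in place. I'll continue along the arc.

```bash
python3 -m jog '[[[0,0,0],[0.0025,-0.001,0.004],-1],[[0,0,0],[0.0025,-0.001,0.004],-1],[[0,0,0],[0.0025,-0.001,0.004],-1],[[0,0,0],[0.0025,-0.001,0.004],-1],[[0,0,0],[0.0025,-0.001,0.004],-1],[[0,0,0],[0.0025,-0.001,0.003],-1],[[0,0,0],[0.002,-0.001,0.003],-1],[[0,0,0],[0,0,0],-1]]'
python3 -m jog '[[[0,0,0],[0.001,0,0.002],-1],[[0,0,0],[0,0,0.002],-1],[[0,0,0],[0,0,0.002],-1],[[0,0,0],[0,0,0],-1]]'
```

```text
clock: 5.7
eef_pos: [562.7, 86.1, 225.3]
tcp_rot: [-3.141, -0.0, 1.572]
contact_force: [-0.2, 0.6, 0.6]
opening: 0.003
grasp_force: 0.2
clock: 6.1
eef_pos: [562.9, 86.7, 219.5]
tcp_rot: [-3.141, 0.0, 1.572]
contact_force: [0.2, -0.5, 0.1]
opening: 0.005
grasp_force: 0.2
```

```bash
for i in 1; do python3 -m jog '[[[0,0,0],[0,0,0.002],-1],[[0,0,0],[0,0,0.001],-1],[[0,0,0],[0,0,0],-1]]'; python3 -m jog '[[[0,0,0],[0,0,0.001],-1],[[0,0,0],[0,0,0.001],-1],[[0,0,0],[0,0,0],-1]]';python3 -m jog '[[[0,0,0],[0,0,0.001],-1],[[0,0,0],[0,0,0.001],-1],[[0,0,0],[0,0,0],-1]]';  done
```

```text
clock: 6.4
eef_pos: [563.1, 86.8, 217.0]
tcp_rot: [3.141, -0.0, 1.572]
contact_force: [0.1, 1.1, 3.8]
opening: -0.004
grasp_force: 1.5
clock: 6.7
eef_pos: [563.0, 86.7, 214.8]
tcp_rot: [3.141, 0.0, 1.572]
contact_force: [0.2, 0.6, -0.8]
opening: 0.0
grasp_force: 0.0
clock: 7.0
eef_pos: [562.9, 86.7, 212.5]
tcp_rot: [-3.141, 0.0, 1.572]
contact_force: [0.4, -0.2, 1.1]
opening: -0.001
grasp_force: 0.0
```

```bash
python3 -m jog '[[[0,0,0],[0,0,0.001],-1],[[0,0,0],[0,0,0],-1]]'; python3 -m jog '[[[0,0,0],[0,0,0.001],-1],[[0,0,0],[0,0,0],-1]]';python3 -m jog '[[[0,0,0],[0,0,0.001],-1],[[0,0,0],[0,0,0],-1]]'
python3 - <<'E'
from h import *
cv2.imwrite('pics/s3.png',cv2.resize(r.grab_frame('scene')[:,:,::-1][130:270,290:440],None,fx=4,fy=4,interpolation=cv2.INTER_CUBIC))
E
```

```text
clock: 7.2
eef_pos: [562.9, 86.8, 211.7]
tcp_rot: [-3.141, -0.0, 1.572]
contact_force: [-0.7, -0.3, 1.3]
opening: 0.004
grasp_force: 0.5
clock: 7.4
eef_pos: [563.0, 86.8, 210.6]
tcp_rot: [-3.142, -0.0, 1.572]
contact_force: [-0.3, -0.0, 1.8]
opening: -0.003
grasp_force: 0.3
clock: 7.6
eef_pos: [563.0, 86.8, 209.6]
tcp_rot: [3.142, -0.0, 1.572]
contact_force: [0.6, 0.7, 0.8]
opening: -0.002
grasp_force: 0.3
```

View pics/s3.png

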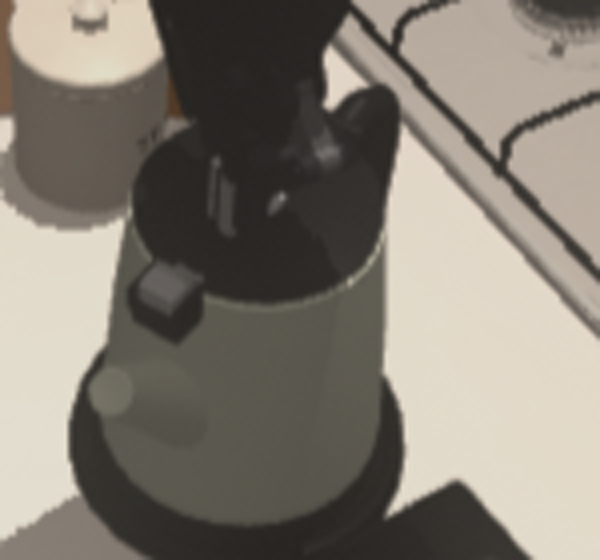

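The lid lies flat on the rim (ellipse centred near crop (260,215)), right behind the catch. There is no firm stop yet, so I'll press a little further until the force rises.

```bash
python3 -m jog '[[[0,0,0],[0,0,0.001],-1],[[0,0,0],[0,0,0],-1]]'; python3 -m jog '[[[0,0,0],[0,0,0.001],-1],[[0,0,0],[0,0,0],-1]]';python3 -m jog '[[[0,0,0],[0,0,0.001],-1],[[0,0,0],[0,0,0],-1]]'
```

```text
clock: 7.85
eef_pos: [563.1, 86.8, 209.0]
tcp_rot: [3.141, -0.0, 1.572]
contact_force: [-2.0, 0.3, 3.2]
opening: -0.0
grasp_force: 1.8
clock: 8.05
eef_pos: [563.2, 86.8, 208.4]
tcp_rot: [3.141, -0.0, 1.572]
contact_force: [-2.3, -0.5, 8.7]
opening: 0.002
grasp_force: 4.1
clock: 8.25
eef_pos: [563.2, 86.9, 207.8]
tcp_rot: [3.141, -0.0, 1.572]
contact_force: [-4.0, 0.9, 12.0]
opening: -0.003
grasp_force: 6.2
```

```bash
python3 -m jog '[[[0,0,0],[0,0,0.001],-1],[[0,0,0],[0,0,0],-1]]'; python3 -m jog '[[[0,0,0],[0,0,-0.003],-1],[[0,0,0],[0,0,-0.004],-1],[[0,0,0],[0,0,-0.01],-1],[[0,0,0],[0,0,-0.02],-1],[[0,0,0],[0,0,-0.04],-1],[[0,0,0],[0,0,-0.03],-1],[[0,0,0],[0,0,-0.03],-1],[[0,0,0],[0,0,0],-1]]'
python3 - <<'E'
from h import *
cv2.imwrite('pics/s4.png',cv2.resize(r.grab_frame('scene')[:,:,::-1][130:270,290:440],None,fx=4,fy=4,interpolation=cv2.INTER_CUBIC))
E
```

```text
clock: 8.45
eef_pos: [563.2, 86.9, 207.3]
tcp_rot: [3.141, -0.0, 1.572]
contact_force: [-5.6, 1.3, 16.9]
opening: 0.002
grasp_force: 8.4
clock: 9.25
eef_pos: [564.9, 86.9, 347.7]
tcp_rot: [3.134, -0.001, 1.572]
contact_force: [-0.1, -0.9, -0.2]
opening: -0.001
grasp_force: 0.0
```

View pics/s4.png

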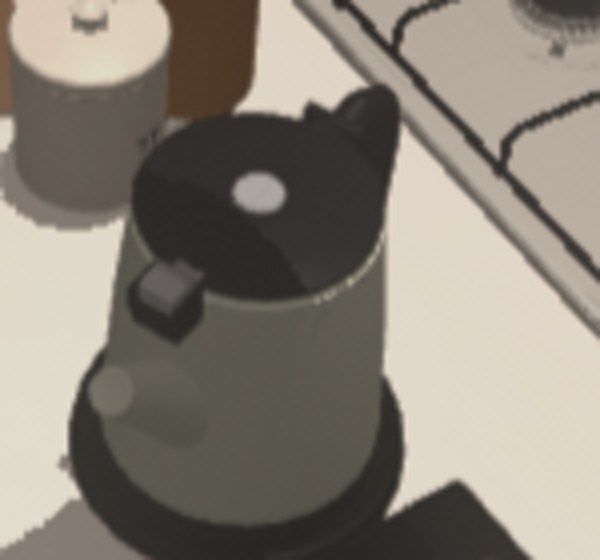

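The lid stays shut with the fingers away: it lies flat, with the steel dot at crop (259,192) and its edge under the catch. Next is the start key.

```bash
python3 -m jog '[[[0,0,0],[-0.004,-0.025,0],-1],[[0,0,0],[-0.005,-0.04,0],-1],[[0,0,0],[-0.005,-0.04,0],-1],[[0,0,0],[-0.005,-0.025,0],-1],[[0,0,0],[-0.003,-0.008,0],-1],[[0,0,0],[0,0,0],-1],[[0,0,0],[0,0,0],-1]]'
python3 -m jog '[[[0,0,0],[0,0,0.03],-1],[[0,0,0],[0,0,0.04],-1],[[0,0,0],[0,0,0.04],-1],[[0,0,0],[0,0,0.04],-1],[[0,0,0],[0,0,0.04],-1],[[0,0,0],[0,0,0.03],-1],[[0,0,0],[0,0,0.03],-1],[[0,0,0],[0,0,0.015],-1],[[0,0,0],[0,0,0.005],-1],[[0,0,0],[0,0,0],-1],[[0,0,0],[0,0,0],-1]]'
python3 - <<'E'
from h import *
cv2.imwrite('pics/s5.png',cv2.resize(r.grab_frame('scene')[:,:,::-1][180:340,300:460],None,fx=3.5,fy=3.5,interpolation=cv2.INTER_CUBIC))
E
```

```text
clock: 10.0
eef_pos: [425.9, 64.7, 342.7]
tcp_rot: [3.141, -0.0, 1.572]
contact_force: [0.3, 0.3, -0.2]
opening: 0.003
grasp_force: 0.0
clock: 11.1
eef_pos: [425.9, 64.7, 73.2]
tcp_rot: [3.141, -0.0, 1.572]
contact_force: [-0.5, -0.5, -0.4]
opening: -0.004
grasp_force: 0.0
```

View pics/s5.png

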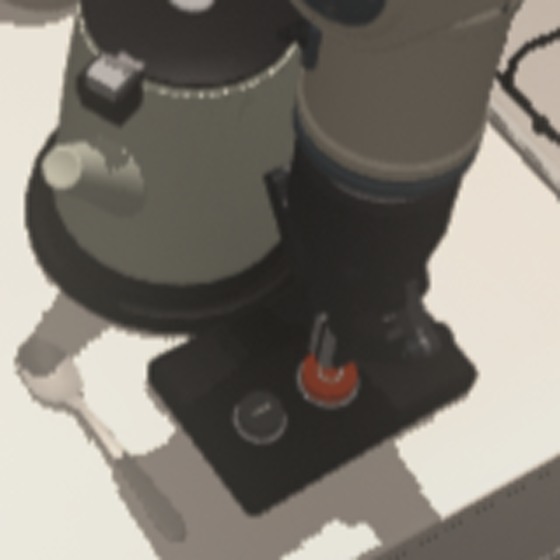

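The shut fingertips stand right above the orange key (crop (330,378)), well clear of the minus key at (260,412). I'll press now.

```bash
python3 -m jog '[[[0,0,0],[0,0,0.006],-1],[[0,0,0],[0,0,0.005],-1],[[0,0,0],[0,0,0.004],-1],[[0,0,0],[0,0,0],-1]]'; python3 -m jog '[[[0,0,0],[0,0,0.002],-1],[[0,0,0],[0,0,0],-1]]';python3 -m jog '[[[0,0,0],[0,0,0.002],-1],[[0,0,0],[0,0,0],-1]]';python3 -m jog '[[[0,0,0],[0,0,0.0015],-1],[[0,0,0],[0,0,0],-1]]';python3 -m jog '[[[0,0,0],[0,0,0.001],-1],[[0,0,0],[0,0,0],-1]]'
```

```text
clock: 11.55
eef_pos: [424.7, 64.5, 57.3]
tcp_rot: [-3.141, 0.0, 1.572]
contact_force: [-0.3, -0.8, 0.6]
opening: -0.002
grasp_force: 0.0
clock: 11.75
eef_pos: [425.0, 64.6, 55.7]
tcp_rot: [-3.141, 0.0, 1.572]
contact_force: [-0.5, -0.6, 0.5]
opening: -0.001
grasp_force: 0.7
clock: 11.95
eef_pos: [425.1, 64.6, 53.7]
tcp_rot: [3.141, -0.0, 1.572]
contact_force: [0.1, -0.3, 2.2]
opening: -0.001
grasp_force: 1.1
clock: 12.15
eef_pos: [425.0, 64.6, 52.2]
tcp_rot: [3.142, -0.0, 1.572]
contact_force: [-1.0, -0.4, 3.1]
opening: 0.002
grasp_force: 1.5
clock: 12.35
eef_pos: [425.1, 64.6, 51.5]
tcp_rot: [3.141, -0.0, 1.572]
contact_force: [-1.9, -0.8, 7.5]
opening: -0.002
grasp_force: 3.8
```

```bash
python3 -m jog '[[[0,0,0],[0,0,0.001],-1],[[0,0,0],[0,0,0],-1],[[0,0,0],[0,0,0],-1]]'; python3 -m jog '[[[0,0,0],[0,0,-0.003],-1],[[0,0,0],[0,0,-0.005],-1],[[0,0,0],[0,0,-0.01],-1],[[0,0,0],[0,0,-0.03],-1],[[0,0,0],[0,0,-0.04],-1],[[0,0,0],[0,0,-0.04],-1],[[0,0,0],[0,0,-0.04],-1],[[0,0,0],[0,0,-0.04],-1],[[0,0,0],[0,0,-0.04],-1],[[0,0,0],[0,0,-0.04],-1],[[0,0,0],[0,0,-0.02],-1],[[0,0,0],[0,0,0],-1]]'; python3 -m jog '[[[0,0,0],[-0.03,0,0],-1],[[0,0,0],[-0.04,0,0],-1],[[0,0,0],[-0.04,0,0],-1],[[0,0,0],[-0.04,0,0],-1],[[0,0,0],[-0.03,0,0],-1],[[0,0,0],[0,0,0],-1],[[0,0,0],[0,0,0],-1],[[0,0,0],[0,0,0],-1]]'
python3 - <<'E'
from h import *
cv2.imwrite('pics/s6.png',cv2.resize(r.grab_frame('scene')[:,:,::-1][120:340,160:460],None,fx=2.6,fy=2.6,interpolation=cv2.INTER_CUBIC))
E
```

```text
clock: 12.65
eef_pos: [425.1, 64.6, 51.1]
tcp_rot: [3.141, -0.0, 1.572]
contact_force: [-4.2, -2.1, 21.1]
opening: -0.001
grasp_force: 10.8
clock: 13.85
eef_pos: [426.1, 64.8, 361.9]
tcp_rot: [3.136, -0.001, 1.572]
contact_force: [-0.5, 0.1, -1.0]
opening: 0.001
grasp_force: 0.0
clock: 14.65
eef_pos: [424.8, -114.7, 357.7]
tcp_rot: [-3.141, -0.001, 1.572]
contact_force: [0.2, -0.2, 0.4]
opening: -0.0
grasp_force: 0.0
```

View pics/s6.png

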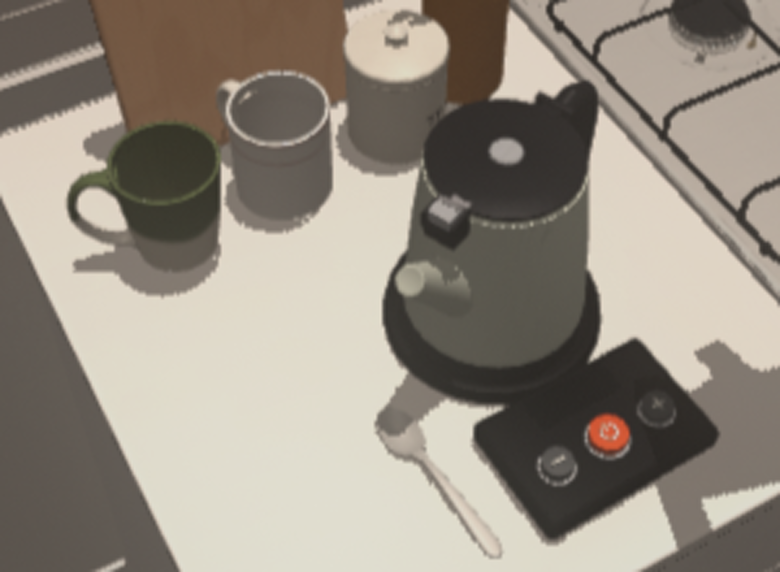

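The lid is shut under the catch (crop (505,155)) and the start key is back up at (609,433). The kettle is on its base, the other things are undisturbed, and the arm is clear.

```bash
python3 -c "
from rig import r
print(r.sign_off())"
```

```text
the job is handed in; nothing more can be done
None
```

The kettle lid is shut and held by its catch; after that I pressed the start key fully down, it sprang back, and the arm withdrew touching nothing; I handed the job in at about 15 s.

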